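Set the grinder to the cupping mark and open its bean gate

TASK

Get the coffee grinder ready for the next cupping. While its burrs are still empty, push the long arm of the grind collar round with one finger until the collar's pointer stands opposite the nose of the little marker clip on the scale; then push the upright tab of the bean gate, under the hopper, counterclockwise from its shut stop fully round to its open stop. Only push: never pinch the arm or the tab, do not shift the clip, and leave the catch cup and all the other things on the table where they stand.

Things in the scene. Friction and masses are not known exactly. Their poses are not given: they have to be found in the camera images.
- grinder: grey coffee grinder, fixed to the table, 305 mm high: foot plate 290 x 180 mm, round motor body (radius 74 to 88 mm), scale ring on top of it, then grind collar, bean gate and hopper, all round one vertical axis. Origin: on the table under that axis; -x is its front, z is up. Angles in these notes are taken about the axis, counterclockwise seen from above, from its x axis
- scale_centre (a point): centre of the bare aluminium scale ring on top of the motor body, on the axis, 225 mm up; the ring's radius is 87 mm and it has dark engraved divisions 7 degrees apart. The knurled grind collar (radius 50 mm, 228 to 252 mm up) turns just above it, and above that the gate's hub (radius 40 mm, 254 to 262 mm up)
- lid_centre (a point): centre of the top of the hopper's black lid, on the axis, 305 mm up. The low dark hopper and its lid are fixed, at most 44 mm in radius, 267 to 305 mm up
- chute_end (a point): mouth of the steel chute at the grinder's front, over the catch cup. The chute and its throat stay below 202 mm and reach 141 mm out from the axis
- collar (a joint): angle of the grind collar (rad), counterclockwise from above positive, stops at -1.1 and 1.1. The push arm stands at angle pi + value, the pointer 75 degrees counterclockwise of the arm. Stays where left; takes about 3 N on the arm's end. Starts counterclockwise of the clip, so push clockwise (back from the other side if too far). At the clip when equal to clip; 1 mm there is 0.013 rad
- push_arm (a point): the place to push on the collar's arm, 115 mm from the axis. The arm is a straight steel bar, level and radial, 12 mm wide and 10 to 12 mm high, its middle 243 mm above the table; it runs out to 132 mm from the axis and has a small black grip disc (18 mm across) round its outer end. Beyond 100 mm from the axis there is nothing beneath it down to 202 mm
- pointer_tip (a point): the tip of the collar's pointer, a small dark tongue that lies flat just above the scale ring, 75 mm from the axis and 229 mm up
- clip (a joint): where the marker clip is pushed on to the scale, in the same sense as collar (rad). It is tight and stays there
- clip_nose (a point): the point 75 mm from the axis, 229 mm up, that the nose of the marker clip points at. The clip is a plain small dark steel clip over the rim of the scale ring, 11 mm wide, 77 to 97 mm from the axis, its top 232 mm up; the pointer tip should come to this point
- gate (a joint): angle of the bean gate about the same vertical axis (rad), counterclockwise seen from above positive. 0 is the shut stop, 1.05 the open stop; it starts at or just off the shut stop. It stays where it is left and takes about 1.5 N at the tab. The tab stands at angle 0.698 + value
- gate_tab (a point): middle of the bean gate's upright tab, at the end of a flat lever that sticks out from under the hopper: a steel plate 5 mm thick that faces along the direction of travel, 78 to 94 mm from the axis and 255 to 277 mm up
- catch_cup: loose steel catch cup, 58 mm across and 60 mm high, on the grinder's foot under the chute; origin under its centre
- cup_a: loose white cupping bowl, 82 mm across and 80 mm high, beside the grinder; origin under its centre
- cup_b: another such bowl on the other side of the grinder
- cup_c: another such bowl, to the right
- brush: loose wooden grinder brush, 135 x 26 x 13 mm, lying flat behind the grinder
- kettle: loose dark blue gooseneck kettle, 165 mm high, to the right at the back; origin under its centre
- towel_roll: loose paper towel roll standing on end, 120 mm across and 270 mm high, to the left at the back; origin under its centre
- bean_jar: loose closed jar of beans, 86 mm across and 130 mm high, to the left; origin under its centre

How it is judged:
On the way, in this order (a step that is already met when the one before it is completed fails the run):
1. the pointer is pushed to the clip and rests there while the bean gate is still shut (horizontal distance between pointer_tip and clip_nose below 0.006 m and velocity of joint collar between -0.05 and 0.05 rad/s and value of joint gate below 0.2 rad), for 0.3 s.
2. the bean gate is then pushed to its open stop (value of joint gate above 0.97 rad and horizontal distance between pointer_tip and clip_nose below 0.006 m), for 0.2 s.
At the end, for the whole second after the job is handed in: The pointer's tip rests within 6 mm of the point marked by the clip's nose, and the bean gate stands open, within 0.08 rad of its open stop (all of step 2 and velocity of joint collar between -0.05 and 0.05 rad/s); the robot touches nothing.
It fails at once if the collar's arm is pinched (pressed on both its sides at once) (contact force between the fingers and collar_c0 above 1 N and contact force between the fingers and collar_c1 above 1 N).
It fails at once if the gate's tab is pinched (pressed on both its faces at once) (contact force between the fingers and gate_c0 above 1 N and contact force between the fingers and gate_c1 above 1 N).
It fails at once if the marker clip is shifted by more than 3 mm (distance of clip_nose from where it was at the start of the episode above 0.003 m).
It fails at once if the catch cup is lifted or moved by more than 15 mm (distance of catch_cup from where it was at the start of the episode above 0.015 m).
It fails at once if a bystander is lifted, knocked over or moved by more than 20 mm (distance of any of cup_a, cup_b, cup_c, brush, kettle, towel_roll, bean_jar from where it was at the start of the episode above 0.02 m).
It also fails if it takes over 56 s, if anything falls off the work surface, if the arm or the gripper's body presses on something with over 40 N, if the wrist force passes 120 N, or if a joint passes its speed limit or range.

ROBOT

A 6-joint arm with a two-finger parallel gripper is mounted at the origin on the work surface. World frame = base frame: x ahead of the robot, y to its left, z up, the work surface at z = 0. Lengths are in m, angles in rad, forces in N, time in s.
With the tool pointing down it reaches from about 0.375 to 0.9 m from the base axis. Payload 3.1 kg.
Tool frame: the origin (TCP) lies midway between the tips of the shut fingers; the grasp point (between the pads) lies behind it (pinch_z is the z of the grasp point in the tool frame, in m); z points along the fingers, y is the line along which they close (so a half turn about z gives the same grasp; the last joint's range is limited). The gripper opens to 85 mm and grips with 20 to 120 N. Pads are 22 mm wide; open, the fingers measure 114 mm over their backs; the gripper's body (76 mm by 85 mm) begins 54 mm behind the grasp point. The pads swing forward as they close: fully open they stand 13 mm farther back than shut.
Start: joints at [-1.524, 0.527, 1.433, -0, 1.181, -0.178], TCP at [0.139, -0.609, 0.231] pointing down, gripper open.
Joint ranges: [-3.08, 3.08], [-0.75, 2.2], [0.22, 2.44], [-1.43, 4.57], [0, 2.65], [-2.85, 2.85]. Speed limits (rad/s): [2.79, 2.79, 3.14, 3.14, 3.14, 3.14].

INTERFACE

Orientations are given as a rotation vector (axis times angle).
In Python, from station import * gives the robot as it stands. The module is installed in compiled form; this text tells all that it offers.
- The arm moves only by the tool carry_out, never from a script. Its argument "plan" is a list of rows, each a list of 5 numbers: the gripper's target within -1 to 1 (shut at 1, half-way at 0, fully open at -1), then the shift along the world's x, y, z in mm, then the turn about the world's z in rad. In form: [[claw, dx, dy, dz, turn], ...]. A call has 1 to 8 rows; each row shifts and turns the commanded pose from where the row before left it; what a row does not reach is not made up. A row lasts 1/8 s, in which the tool goes at most 62.5 mm and 10.7 degrees, less where a joint would pass 70% of its speed; a pose out of reach is approached as far as the arm can. A call with a gripper value outside its range is refused whole. The fingers move at their own pace and stop on an object; "squeeze" is the grip in N (left out, the last holds). Time passes only in rows, so rows that do not move let the fingers close. It gives the time, the measured TCP pose, the force, the opening and the grip force at its end, in the units of the state.
- get_state(): the state, without advancing time (a new reading comes with each control period).
- camera(name): name is "scene" or "top" or "wrist"; returns (picture, depth): 480x640x3 uint8, red, green, blue; 480x640 float32, m along the optical axis (not along the pixel's ray), 0 where there is no reading.
- camera_model(name): a dict with "fov_y" (degrees; the focal length in pixels is half the picture's height over the tangent of half this angle, whatever the lens; pixels are square), "cx", "cy" (the principal point, pixels), "k1" (the pictures are not rectified: a ray, as slopes to the right and down, at radius r is drawn at 1 + k1 r^2 times it, then the intrinsics apply), "rvec" (rotation vector, rad) and "tvec" (3), from world to camera coordinates, as OpenCV has them. Camera axes: x right, y down, z forward; pixel columns grow to the right and rows downward; lengths in m; the calibration is good to about 2 mm. A picture is of the moment at which its call begins: read the wrist's pose just before it. camera_model takes no time and is no camera call; for the wrist camera it gives the pose at the moment of the call.
- finish_job(): hands the job in; it is judged then, once.
Trained networks look in the newest picture that a camera, given by its name, has taken for a name from the list of things; names that differ only in an ending like _2 or _b are one class to them, and where a whole thing is asked for, a point or a joint stands for the part that bears it (a point fixed in the world has none). Each returns a list of dicts, best first, with "confidence" (0 to 1); they miss things now and then, are a little off and sometimes report something else, mostly with a low value. They report only what shows in the picture. A call takes as long as a camera call.
- regions_of(target, camera): "mask" (480x640 bool, what is visible of it).
- spot_point(target, camera): "centre" ([x, y, z] in m, in world coordinates, good to about 4 mm: a listed point, or the origin of a listed thing).
The state is a dict: "clock": time; "joints": joint angles; "joint_velocities": joint speeds; "joint_efforts": joint torques, N m; "ee_pos": TCP position; "ee_rot": TCP orientation; "wrist_force": force on the tool from outside, world axes, zero at the start; "moment": the same for the moment, N m; "width": finger opening in m; "grasp_force": force on a finger pad.
Only numpy, scipy, OpenCV 4.12 (cv2) and the standard library are available. Lean on these libraries where they do the work, as an engineer would, in place of code of your own. Each camera call takes 0.05 s, during which the arm holds its last target. There are 200 camera calls.

## Working session

There is one attempt and no reset: what is moved stays moved. The work goes in short steps, Python scripts to look and compute and a tool call to move; the robot and the scene stay as the last step left them, time stands still between calls to the robot, and variables do not carry over. Pictures are saved under pics/ and viewed, at most 10 in all, crops included, and the job is handed in when it is done.

Besides the shell and the picture viewer there is one more tool, called after ">>>" as a command line: name --pt "numbers of a row" for each row, then --argument value for the rest. carry_out: Moves the arm, as the interface text tells. Its arguments: {"type":"object","properties":{"plan":{"type":"array","items":{"type":"array","items":{"type":"number"}}},"squeeze":{"type":"number"}},"required":["plan"]}

```bash
mkdir -p pics; cat > h.py <<'E'
from station import *
import numpy as np, cv2
def look(names, cams=("scene","top")):
    for c in cams:
        p,d=camera(c); cv2.imwrite(f"pics/{c}_{get_state()['clock']:.2f}.png",p[:,:,::-1])
        for n in names:
            r=spot_point(n,c)
            print(c,n,[(np.round(q["centre"],4).tolist(),round(q["confidence"],2)) for q in r[:2]])
E
python3 - <<'E'
from h import *
look(["scale_centre","lid_centre","push_arm","pointer_tip","clip_nose","gate_tab","chute_end"])
s=get_state();print(s)
for c in("scene","top","wrist"):print(camera_model(c))
E
ls pics
```

```text
scene scale_centre [([0.5737, 0.104, 0.2269], 0.77)]
scene lid_centre [([0.5769, 0.1049, 0.3069], 0.87)]
scene push_arm [([0.6726, 0.0398, 0.2409], 0.57)]
scene pointer_tip [([0.6335, 0.1487, 0.2262], 0.57)]
scene clip_nose [([0.647, 0.0696, 0.2282], 0.43)]
scene gate_tab [([0.5102, 0.1569, 0.2673], 0.88)]
scene chute_end [([0.595, -0.0171, 0.1105], 0.58)]
top scale_centre [([0.5785, 0.1037, 0.2227], 0.82), ([0.5901, -0.0171, 0.1106], 0.38)]
top lid_centre [([0.5814, 0.0995, 0.305], 0.85)]
top push_arm [([0.6729, 0.0402, 0.243], 0.75), ([0.753, 0.1034, -0.0002], 0.51)]
top pointer_tip []
top clip_nose [([0.6484, 0.0755, 0.2296], 0.58), ([0.6379, 0.4527, 0.0007], 0.42)]
top gate_tab [([0.5166, 0.1573, 0.2665], 0.68)]
top chute_end [([0.5878, -0.0175, 0.1087], 0.89)]
{'clock': 0.8, 'joints': array([-1.52449457e+00,  5.27441569e-01,  1.43270010e+00,  2.23725948e-05,
        1.18140678e+00, -1.78499975e-01]), 'joint_velocities': array([ 0.00057967, -0.00028576,  0.00105325, -0.0006321 ,  0.0014465 ,
       -0.00035545]), 'joint_efforts': array([-7.30686515e-04, -4.42258215e+01, -1.784137
[... 342 characters left out ...]
32809931589952}
{'fov_y': 57.26099759469676, 'cx': 316.6051446104026, 'cy': 237.12780650252964, 'k1': -0.041797864876660554, 'rvec': array([ 1.05729432,  2.23109427, -1.14686459]), 'tvec': array([ 0.3394513 , -0.08010835,  1.50937762])}
{'fov_y': 50.09134967817747, 'cx': 322.4537427503903, 'cy': 233.78658566253605, 'k1': -0.06594836792386684, 'rvec': array([ 2.13130952, -2.16879342,  0.14529977]), 'tvec': array([0.00758059, 0.54421759, 1.61202551])}
{'fov_y': 59.73350940943856, 'cx': 317.1010800243305, 'cy': 238.5774408714928, 'k1': 0.001801047550605736, 'rvec': array([-2.28110513,  1.81951271,  0.24835987]), 'tvec': array([-0.62571847, -0.0350848 ,  0.37736906])}
scene_0.05.png
top_0.45.png
```

```bash
python3 - <<'E'
import cv2,numpy as np
t=cv2.imread('pics/top_0.45.png');cv2.imwrite('pics/t.png',t)
from h import camera_model
m=camera_model("top");f=240/np.tan(np.radians(m["fov_y"]/2))
for p in([.577,.102,.225],[.6728,.04,.243],[.648,.0735,.229],[.5135,.157,.267],[.634,.149,.229]):
    R=cv2.Rodrigues(m["rvec"])[0];c=R@p+m["tvec"];x=c[:2]/c[2];x=x*(1+m["k1"]*(x@x));print(np.round(x*f+[m["cx"],m["cy"]],1))
E
```

```text
[285.7 214.1]
[306.8 179.6]
[295.4 189.4]
[264.9 234.5]
[269.1 194.6]
```

View pics/top_0.45.png

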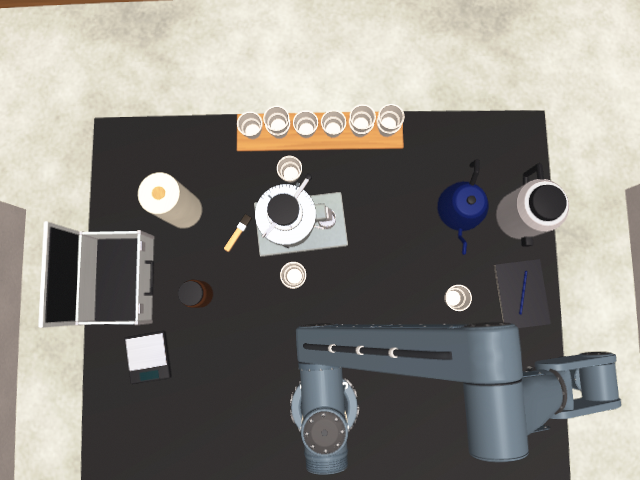

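View pics/scene_0.05.png

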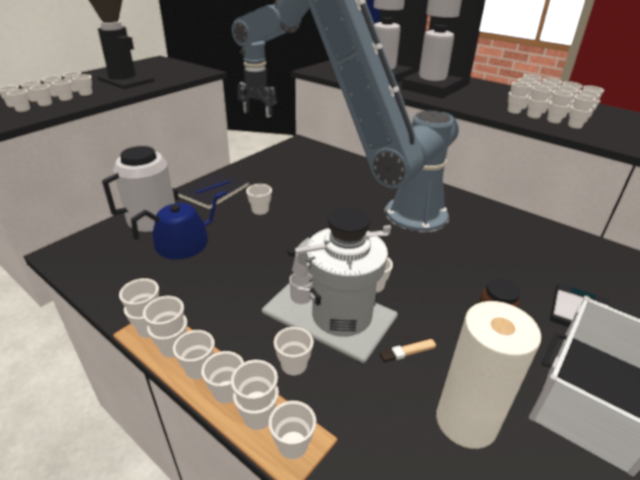

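Top view: the grinder axis is near pixel (286, 214), the chute points right to about (325, 214), and the collar arm points up-right to about (307, 180). The gate tab is lower left at about (265, 234). The kettle, at (463, 205), is well off the path. I'll shut the fingers and go to hover.

>>> carry_out --pt "1 10 15 30 0.1" --pt "1 23 30 30 0.1" --pt "1 23 30 30 0.1" --pt "1 23 30 30 0.1" --pt "1 23 30 20 0.1" --pt "1 23 30 0 0.1" --pt "1 23 30 0 0.1" --pt "1 23 30 0 0.075"

```text
clock: 1.8
ee_pos: [0.311, -0.3831, 0.3716]
ee_rot: [2.755, 1.509, 0.0]
wrist_force: [-0.2, 0.3, 0.4]
width: 0.0001
grasp_force: 0.0
```

>>> carry_out --pt "1 25 30 0 0" --pt "1 25 30 0 0" --pt "1 25 30 0 0" --pt "1 25 30 0 0" --pt "1 25 30 0 0" --pt "1 25 30 0 0" --pt "1 25 30 0 0" --pt "1 25 30 0 0"

```text
clock: 2.8
ee_pos: [0.511, -0.1431, 0.3715]
ee_rot: [2.757, 1.506, 0.0]
wrist_force: [1.0, 0.2, 0.5]
width: -0.0
grasp_force: 0.0
```

>>> carry_out --pt "1 25 30 0 0" --pt "1 25 30 0 0" --pt "1 25 30 0 0" --pt "1 25 30 0 0" --pt "1 25 30 0 0" --pt "1 25 30 0 0" --pt "1 25 30 0 0" --pt "1 0 0 0 0"

```text
clock: 3.8
ee_pos: [0.6863, 0.0681, 0.3703]
ee_rot: [-2.754, -1.51, 0.0]
wrist_force: [0.0, -0.6, -0.7]
width: -0.0002
grasp_force: 0.0
```

```bash
python3 - <<'E'
from h import *
look(["push_arm","pointer_tip","clip_nose","scale_centre","lid_centre"],("wrist",))
s=get_state();print(s["ee_pos"],s["ee_rot"],s["joints"],s["wrist_force"],s["width"])
E
ls -t pics|head -1
```

```text
wrist push_arm [([0.6752, 0.0382, 0.2461], 0.64)]
wrist pointer_tip [([0.6363, 0.15, 0.2308], 0.78), ([0.5801, 0.1006, 0.3007], 0.47)]
wrist clip_nose [([0.6463, 0.0717, 0.2303], 0.81)]
wrist scale_centre []
wrist lid_centre [([0.5808, 0.098, 0.3007], 0.83)]
[0.68484905 0.06470471 0.37166351] [ 2.75802734e+00  1.50385954e+00 -1.18114756e-04] [-6.77751691e-02  5.12659448e-01  1.06873567e+00 -2.14405896e-04
  1.56015018e+00  5.04620078e-01] [-0.4179126   0.00168203 -1.04605386] -7.878726910437797e-05
wrist_3.85.png
```

View pics/wrist_3.85.png

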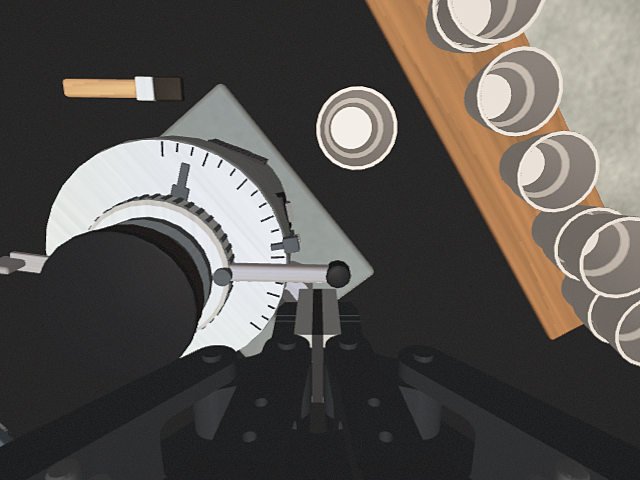

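The clip is at about (290, 243), with its nose towards the axis. The pointer tip is near (185, 165), the arm runs (222, 275) to (338, 272), and the finger belongs on the image-upper side of the arm. Descending there.

>>> carry_out --pt "1 7 6 0 0" --pt "1 0 0 -35 0" --pt "1 0 0 -35 0" --pt "1 0 0 -30 0" --pt "1 0 0 -20 0" --pt "1 0 0 -10 0" --pt "1 0 0 -5 0" --pt "1 0 0 0 0"

```text
clock: 5.1
ee_pos: [0.6927, 0.0717, 0.2368]
ee_rot: [2.757, 1.506, 0.001]
wrist_force: [0.4, -0.8, -0.1]
width: -0.0002
grasp_force: 0.0
```

```bash
python3 - <<'E'
from h import *
# arc of TCP about axis: angle list from -14.7 to target, r=.117
c=np.array([.579,.101]);a=np.radians(-np.array([14.7]+list(np.arange(20,86,5.))));p=(c+.117*np.c_[np.cos(a),np.sin(a)])*1000
print(np.round(np.diff(p,axis=0),1),np.round(p[-1]))
s=get_state();print(s["ee_pos"],s["wrist_force"])
E
```

```text
[[ -3.2 -10.3]
 [ -3.9  -9.4]
 [ -4.7  -9.1]
 [ -5.5  -8.6]
 [ -6.2  -8.1]
 [ -6.9  -7.5]
 [ -7.5  -6.9]
 [ -8.1  -6.2]
 [ -8.6  -5.5]
 [ -9.1  -4.7]
 [ -9.4  -3.9]
 [ -9.7  -3.1]
 [-10.   -2.2]
 [-10.1  -1.3]] [589. -16.]
[0.69272359 0.07173147 0.23678503] [ 0.35697283 -0.78744017 -0.11891099]
```

>>> carry_out --pt "1 -3.2 -10.3 0 -0.09" --pt "1 -3.9 -9.4 0 -0.087" --pt "1 -4.7 -9.1 0 -0.087" --pt "1 -5.5 -8.6 0 -0.087" --pt "1 -6.2 -8.1 0 -0.087" --pt "1 -6.9 -7.5 0 -0.087" --pt "1 -7.5 -6.9 0 -0.087" --pt "1 -8.1 -6.2 0 -0.087"

```text
clock: 6.1
ee_pos: [0.6484, 0.0059, 0.2379]
ee_rot: [3.107, 0.466, 0.01]
wrist_force: [2.3, 1.0, -0.1]
width: 0.0003
grasp_force: 1.7
```

>>> carry_out --pt "1 -8.6 -5.5 0 -0.087" --pt "1 -9.1 -4.7 0 -0.087" --pt "1 -9.4 -3.9 0 -0.087" --pt "1 -9.7 -3.1 0 -0.087" --pt "1 0 0 0 0" --pt "1 0 0 0 0"

```text
clock: 6.85
ee_pos: [0.6103, -0.0116, 0.2373]
ee_rot: [3.14, -0.072, 0.003]
wrist_force: [0.7, -0.1, -0.2]
width: 0.0003
grasp_force: 0.4
```

```bash
python3 - <<'E'
from h import *
look(["push_arm","pointer_tip","clip_nose"],("wrist","scene","top"))
s=get_state();print(s["ee_pos"],s["wrist_force"])
E
ls -t pics|head -3
```

```text
wrist push_arm [([0.5882, -0.0184, 0.0218], 0.37)]
wrist pointer_tip [([0.6527, 0.091, 0.231], 0.7)]
wrist clip_nose [([0.6434, 0.074, 0.231], 0.63)]
scene push_arm [([0.5903, -0.0112, 0.2433], 0.84), ([0.6478, 0.0697, 0.2317], 0.15)]
scene pointer_tip [([0.6527, 0.0863, 0.2249], 0.67)]
scene clip_nose [([0.6471, 0.0728, 0.2286], 0.45)]
top push_arm [([0.5944, -0.0104, 0.2441], 0.49)]
top pointer_tip [([0.5822, 0.1042, 0.2234], 0.62)]
top clip_nose [([0.5111, 0.1571, 0.2694], 0.45)]
[ 0.61015899 -0.01150582  0.2366208 ] [3.54797153 0.50077569 1.58562236]
top_7.30.png
scene_7.10.png
wrist_6.90.png
```

>>> carry_out --pt "1 -10 -2.2 0 -0.087" --pt "1 -7 -1 0 -0.06" --pt "1 0 0 0 0" --pt "1 0 0 0 0"

```text
clock: 7.95
ee_pos: [0.5921, -0.0148, 0.236]
ee_rot: [3.127, -0.303, -0.002]
wrist_force: [0.5, -0.4, -0.3]
width: 0.0002
grasp_force: 0.5
```

```bash
python3 - <<'E'
from h import *
look(["pointer_tip","clip_nose"],("wrist","scene"))
s=get_state();print(s["ee_pos"],s["wrist_force"])
p,d=camera("wrist")
cv2.imwrite("pics/w1.png",p[:,:,::-1])
m=camera_model("wrist");f=240/np.tan(np.radians(m["fov_y"]/2));R=cv2.Rodrigues(m["rvec"])[0]
c=R@[.647,.08,.23]+m["tvec"];u=(c[:2]/c[2]*f+[m["cx"],m["cy"]]).astype(int);print(u)
x0,y0=max(u[0]-80,0),max(u[1]-60,0)
cv2.imwrite("pics/w1c.png",cv2.resize(p[y0:y0+120,x0:x0+160,::-1],(800,600),interpolation=cv2.INTER_CUBIC));print(x0,y0)
E
```

```text
wrist pointer_tip [([0.6484, 0.0788, 0.2316], 0.77)]
wrist clip_nose [([0.6457, 0.0736, 0.2284], 0.58)]
scene pointer_tip [([0.647, 0.0763, 0.2284], 0.83)]
scene clip_nose [([0.6457, 0.073, 0.2301], 0.41), ([0.4142, 0.0908, -0.0016], 0.17)]
[ 0.59215771 -0.01465589  0.23592697] [ 0.59396882 -0.14109654 -0.19020347]
[ 28 214]
0 154
```

View pics/w1c.png

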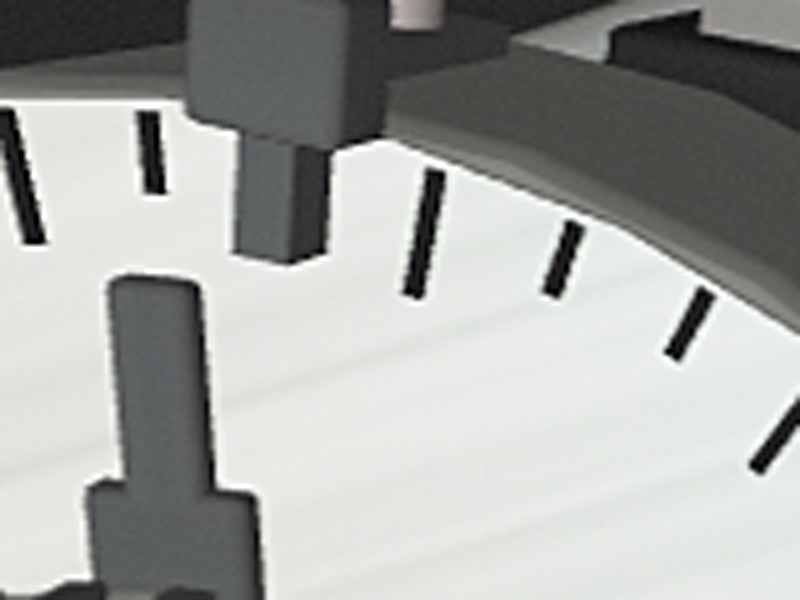

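In the crop, the pointer tip is at about (155, 280) and the clip nose at about (264, 258), shifted slightly by parallax. Roughly 7° remains, so I'll push on in two steps.

>>> carry_out --pt "1 -5 -0.5 0 -0.04" --pt "1 -5 -0.3 0 -0.04" --pt "1 0 0 0 0" --pt "1 0 0 0 0"

```text
clock: 8.8
ee_pos: [0.5822, -0.0155, 0.2362]
ee_rot: [-3.112, 0.429, 0.002]
wrist_force: [1.6, -0.3, -0.5]
width: -0.0002
grasp_force: 0.5
```

```bash
python3 - <<'E'
from h import *
look(["pointer_tip","clip_nose"],("wrist","scene"))
s=get_state();print(s["ee_pos"],s["wrist_force"])
p,d=camera("wrist")
a=p[140:260,0:160,::-1]
p2,_=camera("scene");b=p2[220:280,295:375,::-1]
cv2.imwrite("pics/w2c.png",cv2.resize(a,(800,600),interpolation=cv2.INTER_CUBIC))
E
```

```text
wrist pointer_tip [([0.6439, 0.0754, 0.2294], 0.68)]
wrist clip_nose [([0.6458, 0.0736, 0.2285], 0.87)]
scene pointer_tip [([0.6463, 0.0716, 0.2299], 0.87)]
scene clip_nose [([0.6483, 0.072, 0.231], 0.54)]
[ 0.58226896 -0.01552025  0.23627431] [ 0.05153671  0.45820428 -0.89444214]
```

View pics/w2c.png

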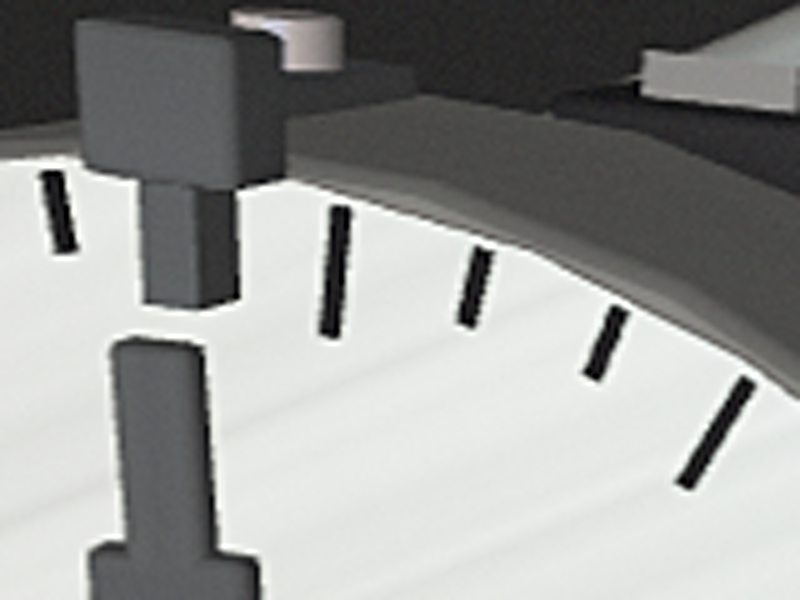

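Pointer tip is at (158, 345) and the nose at about (170 to 188, 305), so 1–2 mm is left. One small nudge, then I back off to the other side and rise.

>>> carry_out --pt "1 -2.5 0 0 0" --pt "1 0 0 0 0" --pt "1 0 0 0 0" --pt "1 8 0 0 0" --pt "1 10 -5 0 0" --pt "1 0 0 20 0" --pt "1 0 0 40 0" --pt "1 0 0 50 0"

```text
clock: 10.2
ee_pos: [0.5976, -0.021, 0.3462]
ee_rot: [3.112, -0.43, -0.006]
wrist_force: [-0.7, -0.6, 0.1]
width: -0.0002
grasp_force: 0.0
```

```bash
python3 - <<'E'
from h import *
look(["pointer_tip","clip_nose","gate_tab","lid_centre"],("wrist","scene","top"))
s=get_state();print(s["clock"],s["ee_pos"],s["ee_rot"],s["wrist_force"])
E
```

```text
wrist pointer_tip [([0.6477, 0.0744, 0.2289], 0.72)]
wrist clip_nose [([0.6467, 0.0743, 0.2305], 0.91)]
wrist gate_tab []
wrist lid_centre [([0.5646, -0.011, 0.2428], 0.71), ([0.582, 0.0989, 0.3027], 0.66)]
scene pointer_tip [([0.6438, 0.0702, 0.2286], 0.75)]
scene clip_nose [([0.5599, -0.0113, 0.2415], 0.52), ([0.6457, 0.0694, 0.2308], 0.49)]
scene gate_tab [([0.6456, 0.0694, 0.2308], 0.68), ([0.5098, 0.1572, 0.2652], 0.6)]
scene lid_centre [([0.5753, 0.103, 0.3053], 0.59)]
top pointer_tip []
top clip_nose []
top gate_tab [([0.5132, 0.1576, 0.266], 0.56)]
top lid_centre [([0.5779, 0.1041, 0.3085], 0.72)]
10.95 [ 0.59798348 -0.02053256  0.3459848 ] [-3.11211299e+00  4.29316737e-01  9.20861215e-04] [0.18667894 0.36633905 0.03993456]
```

The pointer and clip agree to within about 1 mm. Now the gate: over the hopper to the clockwise side of the tab.

>>> carry_out --pt "1 0 0 30 0.1" --pt "1 -7 25 0 0.1" --pt "1 -7 25 0 0.1" --pt "1 -7 25 0 0.1" --pt "1 -7 25 0 0.1" --pt "1 -7 25 0 0.1" --pt "1 -7 25 0 0.1" --pt "1 -7 25 0 0.1"

```text
clock: 11.95
ee_pos: [0.5488, 0.1553, 0.3764]
ee_rot: [3.032, 0.821, 0.0]
wrist_force: [-0.4, -0.1, 0.1]
width: 0.0002
grasp_force: 0.0
```

>>> carry_out --pt "1 -8 23 0 0.1" --pt "1 0 0 0 0.1" --pt "1 0 0 -30 0.07" --pt "1 0 0 -30 0" --pt "1 0 0 -20 0" --pt "1 0 0 0 0"

```text
clock: 12.7
ee_pos: [0.5399, 0.1773, 0.2947]
ee_rot: [-2.895, -1.217, 0.006]
wrist_force: [-0.2, 0.4, 0.5]
width: -0.0001
grasp_force: 0.0
```

```bash
python3 - <<'E'
from h import *
look(["gate_tab"],("wrist","scene"))
s=get_state();print(s["clock"],s["ee_pos"],s["ee_rot"],s["wrist_force"])
E
ls -t pics|head -2
```

```text
wrist gate_tab []
scene gate_tab [([0.5092, 0.1575, 0.2662], 0.8)]
12.9 [0.54186273 0.17754951 0.2976105 ] [2.89554853 1.21701909 0.00390021] [ 0.05889861 -0.29896822  0.10586021]
scene_12.85.png
wrist_12.75.png
```

View pics/wrist_12.75.png

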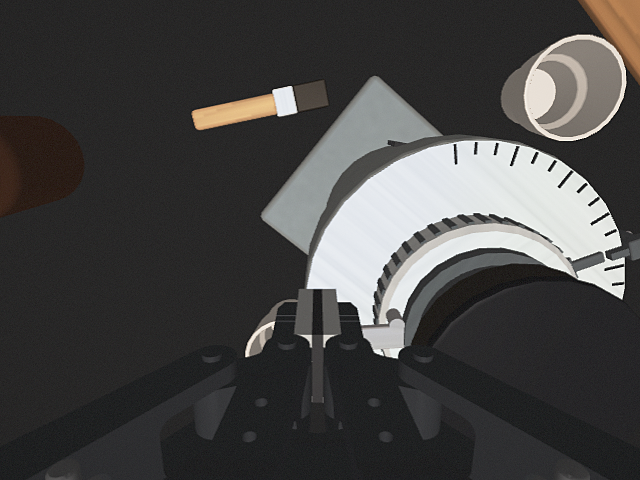

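```bash
python3 - <<'E'
from h import *
c=np.array([.579,.101]);a=np.radians(np.r_[116,np.arange(121,200,5.)]);p=(c+.086*np.c_[np.cos(a),np.sin(a)])*1000
print(np.c_[np.degrees(a)[1:],np.round(np.diff(p,axis=0),1)])
E
```

```text
[[121.   -6.6  -3.6]
 [126.   -6.3  -4.1]
 [131.   -5.9  -4.7]
 [136.   -5.4  -5.2]
 [141.   -5.   -5.6]
 [146.   -4.5  -6. ]
 [151.   -3.9  -6.4]
 [156.   -3.3  -6.7]
 [161.   -2.7  -7. ]
 [166.   -2.1  -7.2]
 [171.   -1.5  -7.4]
 [176.   -0.8  -7.5]
 [181.   -0.2  -7.5]
 [186.    0.5  -7.5]
 [191.    1.1  -7.4]
 [196.    1.8  -7.3]]
```

The finger sits on the far (clockwise) side of the lever, which shows at about (380, 335). Its tip and knuckles are clear of the lid, so I'm lowering and sweeping.

>>> carry_out --pt "1 0 0 -20 0" --pt "1 0 0 -10 0" --pt "1 0 0 0 0" --pt "1 -6.6 -3.6 0 0" --pt "1 -6.3 -4.1 0 0.05" --pt "1 -5.9 -4.7 0 0.087" --pt "1 -5.4 -5.2 0 0.087" --pt "1 -5 -5.6 0 0.087"

```text
clock: 13.9
ee_pos: [0.5122, 0.1544, 0.2672]
ee_rot: [2.67, 1.655, 0.004]
wrist_force: [1.1, 1.2, -1.6]
width: 0.0003
grasp_force: 0.8
```

>>> carry_out --pt "1 -4.5 -6 0 0.087" --pt "1 -3.9 -6.4 0 0.087" --pt "1 -3.3 -6.7 0 0.087" --pt "1 -2.7 -7 0 0.087" --pt "1 -2.1 -7.2 0 0.087" --pt "1 -1.5 -7.4 0 0.087" --pt "1 -0.8 -7.5 0 0.087" --pt "1 0 0 0 0"

```text
clock: 14.9
ee_pos: [0.4931, 0.1057, 0.2671]
ee_rot: [2.056, 2.374, 0.001]
wrist_force: [0.4, 0.3, 0.3]
width: 0.0002
grasp_force: 0.0
```

```bash
python3 - <<'E'
from h import *
look(["gate_tab","pointer_tip","clip_nose"],("scene","top"))
s=get_state();print(s["clock"],s["ee_pos"],s["ee_rot"],s["wrist_force"])
E
```

```text
scene gate_tab []
scene pointer_tip [([0.6477, 0.0699, 0.2249], 0.94)]
scene clip_nose [([0.6464, 0.0726, 0.2292], 0.5)]
top gate_tab []
top pointer_tip [([0.6466, 0.0761, 0.2289], 0.47)]
top clip_nose [([0.6504, 0.0728, 0.2312], 0.45), ([0.5638, 0.272, 0.0016], 0.21)]
15.3 [0.49297903 0.10616042 0.26630721] [-2.05465406e+00 -2.37650496e+00  2.01193590e-04] [ 0.3631924  -0.54251699  0.38090114]
```

>>> carry_out --pt "1 -0.2 -7.5 0 0.087" --pt "1 0.5 -7.5 0 0.087" --pt "1 0.5 -4 0 0.05" --pt "1 0 0 0 0"

```text
clock: 15.8
ee_pos: [0.4929, 0.0911, 0.2663]
ee_rot: [-1.775, -2.584, -0.011]
wrist_force: [-0.6, 11.6, 1.8]
width: 0.0
grasp_force: 5.6
```

>>> carry_out --pt "1 0.5 -3 0 0.02" --pt "1 0 0 0 0"

```text
clock: 16.05
ee_pos: [0.4927, 0.0908, 0.2663]
ee_rot: [-1.748, -2.598, -0.017]
wrist_force: [-1.9, 18.6, 2.8]
width: -0.0
grasp_force: 9.2
```

```bash
python3 - <<'E'
from h import *
look(["gate_tab"],("wrist","scene"))
s=get_state();print(s["clock"],s["ee_pos"],s["ee_rot"],s["wrist_force"])
E
```

```text
wrist gate_tab []
scene gate_tab []
16.25 [0.49277139 0.09077758 0.26636202] [-1.74725016 -2.59868068 -0.01650673] [-1.48869418 18.03665982  3.45307897]
```

The force rose to 18 N with no further motion, so the gate is at its open stop. Backing off and checking.

>>> carry_out --pt "1 0 8 0 0" --pt "1 0 12 0 0" --pt "1 -10 10 0 0" --pt "1 -20 0 20 0" --pt "1 -20 0 40 0" --pt "1 0 20 50 0" --pt "1 -10 30 20 0" --pt "1 0 0 0 0"

```text
clock: 17.25
ee_pos: [0.434, 0.1654, 0.3982]
ee_rot: [1.745, 2.609, 0.004]
wrist_force: [1.3, 0.9, 0.2]
width: -0.0
grasp_force: 0.0
```

```bash
python3 - <<'E'
from h import *
look(["gate_tab","pointer_tip","clip_nose"],("wrist","scene","top"))
s=get_state();print(s["clock"],s["ee_pos"],s["ee_rot"],s["wrist_force"])
E
ls -t pics|head -3
```

```text
wrist gate_tab []
wrist pointer_tip []
wrist clip_nose []
scene gate_tab []
scene pointer_tip [([0.6437, 0.0689, 0.2265], 0.74), ([0.4138, 0.0906, 0.0017], 0.25)]
scene clip_nose [([0.6472, 0.07, 0.2299], 0.49)]
top gate_tab [([0.5797, 0.1038, -0.0021], 0.58), ([0.4973, 0.0781, 0.2667], 0.56)]
top pointer_tip [([0.6464, 0.0774, 0.2312], 0.54)]
top clip_nose [([0.6512, 0.0714, 0.2304], 0.38)]
17.85 [0.43443363 0.16380184 0.39605423] [-1.75063341e+00 -2.60813873e+00  6.78042612e-04] [0.31037006 0.19751703 0.44762539]
top_17.70.png
scene_17.50.png
wrist_17.30.png
```

```bash
python3 - <<'E'
import cv2
a=cv2.imread('pics/scene_17.50.png')[190:310,260:420]
cv2.imwrite('pics/f.png',cv2.resize(a,(800,600),interpolation=cv2.INTER_CUBIC))
E
```

```text
(no output)
```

View pics/f.png

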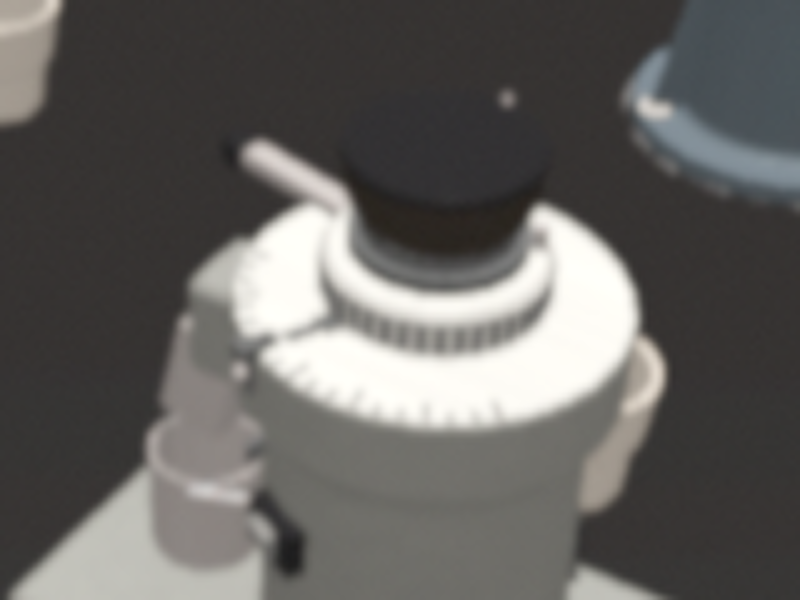

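In the crop, the pointer runs from (330, 320) straight into the clip at (255, 345). The tab, at (508, 98), is behind the lid at the open side, and the catch cup is in place. Handing in.

```bash
python3 -c "
from station import *
print(finish_job())"
```

```text
the job is handed in; nothing more can be done
None
```

The job is handed in: the pointer stands at the clip nose (about 1 mm off by the wrist camera), the bean gate was pushed until it stalled at its open stop, and the arm is clear; no verdict was shown.

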